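Shut the keeper bar over the loaded vial rack

ROBOT

A 7-joint arm with a two-finger parallel gripper is mounted at the origin on a cart in front of the work surface, level with it; the furniture and walls round the work are solid. World frame = base frame: x ahead of the robot, y to its left, z up, the work surface at z = 0. Lengths are in mm, angles in rad, forces in N, time in s.
With the tool pointing down it reaches from about 400 to 875 mm from the base axis. Payload 4.4 kg.
Tool frame: the origin (TCP) lies midway between the tips of the shut fingers; the grasp point (between the pads) lies 19 mm behind it; z points along the fingers, y is the line along which they close (so a half turn about z gives the same grasp; the last joint's range is limited). The gripper opens to 85 mm and grips with 20 to 120 N. Pads are 22 mm wide; open, the fingers measure 114 mm over their backs; the gripper's body (76 mm by 85 mm) begins 54 mm behind the grasp point. The pads swing forward as they close: fully open they stand 13 mm farther back than shut.
Start: joints at [1.143, 0.628, 0.038, 1.517, -0.027, 0.996, -0.02], TCP at [230.101, -607.924, 231.313] pointing down, gripper open.
Joint ranges: [-3.06, 3.06], [-0.37, 2.12], [-1.25, 1.32], [0.18, 2.47], [-1.1, 4.24], [0.23, 1.98], [-2.94, 2.94]. Speed limits (rad/s): [2.57, 2.57, 3.14, 3.14, 3.14, 3.14, 3.14].

INTERFACE

Orientations are given as [roll, pitch, yaw] about the fixed x, y, z axes, in that order (R = Rz(yaw) Ry(pitch) Rx(roll)).
In Python, from cell import readout, optics, order gives the robot as it stands.
- The arm moves only by the shell command python3 -m jog 'ROWS'. ROWS is a JSON object of lists of equal length, an entry for each row: "claw": the opening, from 0 (shut) to 1 (fully open); "xyz": the shift along the tool's x, y, z each as a share of 0.1 m, from -1 to 1, a list of three; "twist": the turn, a rotation vector about the tool's x, y, z each as a share of 180 degrees, from -1 to 1, a list of three. A call has 1 to 12 rows; each row shifts and turns the commanded pose from where the row before left it, along the tool's axes as they then stand; what a row does not reach is not made up. A row lasts 1/8 s, in which the tool goes at most 62.5 mm and 10.7 degrees, less where a joint would pass 70% of its speed; a pose out of reach is approached as far as the arm can. A call with a number of a shift or a turn outside -1 to 1 is refused whole. A call with a gripper value outside its range is refused whole. The fingers move at their own pace and stop on an object; the grip force is fixed at half the most. Time passes only in rows, so rows that do not move let the fingers close. It gives the time, the measured TCP pose, the force, the opening and the grip force at its end, in the units of the state.
- readout.read_state(): the state, without advancing time (a new reading comes with each control period).
- optics.get_image(name): name is "side" or "top" or "wrist"; returns a dict with "color" (400x640x3 uint8, red, green, blue), "fovy" (degrees; the focal length in pixels is half the picture's height over the tangent of half this angle, whatever the lens; pixels are square), "cx", "cy" (the principal point, pixels), "view" (4x4, takes a point from world to camera coordinates). Camera axes: x right, y up, looking along -z (the intrinsics and any distortion apply to the point x, -y, -z); pixel columns grow to the right and rows downward; lengths in mm; the calibration is good to about 2 mm. A picture is of the moment at which its call begins. There is no depth.
- order.finish_job(): hands the job in; it is judged then, once.
Trained networks look in the newest picture that a camera, given by its name, has taken for a name from the list of things; names that differ only in an ending like _2 or _b are one class to them, and where a whole thing is asked for, a point or a joint stands for the part that bears it (a point fixed in the world has none). Each returns a list of dicts, best first, with "score" (0 to 1); they miss things now and then, are a little off and sometimes report something else, mostly with a low value. They report only what shows in the picture. A call takes as long as a camera call. They do not tell look-alikes from the thing itself.
- optics.boxes_of(camera, label): "rect" ([left, top, width, height] in pixels, round what is visible of it).
The state is a dict: "clock": time; "qpos": joint angles; "qd": joint speeds; "tau": joint torques, N m; "eef_pos": TCP position; "tool_rot": TCP orientation; "force": force on the tool from outside, world axes, zero at the start; "torque": the same for the moment, N m; "width": finger opening in mm; "gripper_force": force on a finger pad.
Only numpy, scipy, OpenCV 4.12 (cv2) and the standard library are available. Lean on these libraries where they do the work, as an engineer would, in place of code of your own. Each camera call takes 0.05 s, during which the arm holds its last target. There are 200 camera calls.

TASK

Two small vial racks stand on the sorting desk, both with their steel keeper bars swung open; one rack holds three specimen vials, the other is empty. Make the loaded rack safe to carry: swing its keeper bar round over the vial caps until it snaps fully home in the catch at the other end of the rack, and let go. Leave the empty rack's bar open as it is, keep the three vials standing in their rack, and do not knock over the red-capped vial or push about the pinned beetle on its foam block.

Things in the scene. Friction and masses are not known exactly. Their poses are not given: they have to be found in the camera images.
- rack_loaded: The loaded rack: white 60 x 200 x 6 mm foot plate (x, y), on it a 50 x 116 x 36 mm wooden block with three square pockets 34 mm apart, each with a vial in it; at +y the hinge post, at -y the 66 mm tall catch post with a sprung steel ball on top and a stop lug up to 89 mm. Fixed to the desk. Origin: centre of its underside; z up. Its -x side is turned roughly to the robot.
- keeper_loaded (a joint): Angle of the loaded rack's keeper bar about its vertical hinge: 0 = home along the rack's -y; grows clockwise seen from above, level, out over the rack's -x side, to 1.75. Light friction, stays where left. From 0.1 to 0.05 it must be pushed over a sprung ball (about 5 N at the knob); below 0.05 the ball drives it home to the stop at 0 and holds it.
- hinge_loaded (a point): On the vertical hinge axis of the loaded rack's keeper bar, at the underside of the bar: 77 mm above the desk and 80 mm along the rack's +y from its centre.
- knob_loaded (a point): Centre of the grip on the loaded rack's keeper bar: an upright black cylinder, 16 mm in diameter and 36 mm tall (18 mm above and below this point), 120 mm from the hinge axis, standing on the 8 mm thick bar. It moves with the bar, 103 mm above the desk. Nothing else stands so high within 60 mm of its path.
- rack_empty: The empty rack: built exactly like the loaded one, no vials in its pockets. Fixed to the desk. Origin: centre of its underside. To be left alone.
- keeper_empty (a joint): Angle of the empty rack's keeper bar about its vertical hinge: 0 = home along the rack's -y; grows clockwise seen from above, level, out over the rack's -x side, to 1.75. To be left open where it is.
- knob_empty (a point): Centre of the black grip on the empty rack's keeper bar, same sizes as on the loaded rack. Not to be moved.
- vial1: Glass specimen vial, 22 mm wide, 58 mm tall, black screw cap, standing in a pocket of the loaded rack (floor 8 mm above the desk, bar passes over the cap). Origin: centre of its underside.
- vial3: Glass specimen vial, 22 mm wide, 58 mm tall, white screw cap, standing in a pocket of the loaded rack (floor 8 mm above the desk, bar passes over the cap). Origin: centre of its underside.
- vial4: Glass specimen vial, 22 mm wide, 64 mm tall, blue screw cap, standing in a pocket of the loaded rack (floor 8 mm above the desk, bar passes over the cap). Origin: centre of its underside.
- vial2: Bystander: loose glass vial with a red screw cap, 22 mm wide, 70 mm tall, standing on the desk in front of and between the racks. Origin: centre of its underside.
- foam_block1: Bystander: black beetle pinned on a loose white foam block, block 24 x 30 x 18 mm, 52 mm tall with its pin, on the desk behind and between the racks. Origin: centre of its underside.
Mind the look-alikes: they are no part of the job. Leave any purple look-alike of the rack_loaded alone.

How it is judged (in metres and radians):
At the end, for the whole second after the job is handed in: The loaded rack's keeper bar is home in its catch (within 0.03 rad of closed), its three vials stand in their pockets (within 0.25 rad of upright, undersides less than 20 mm above the desk), the empty rack's bar is still open and the red-capped vial still stands (value of joint keeper_loaded below 0.03 rad and angle between each of vial1, vial3, vial4's own z axis and vertical below 0.25 rad and z of each of vial1, vial3, vial4 in the frame of rack_loaded below 0.02 m and value of joint keeper_empty above 0.6 rad and angle between vial2's own z axis and vertical below 0.3 rad); the robot touches nothing.
It fails at once if the empty rack's keeper bar is moved (its knob by over 25 mm) (distance of knob_empty from where it was at the start of the episode above 0.025 m).
It fails at once if the red-capped vial is knocked over (angle between vial2's own z axis and vertical above 0.6 rad).
It fails at once if the pinned beetle's foam block is pushed about (moved over 30 mm) (distance of foam_block1 from where it was at the start of the episode above 0.03 m).
It also fails if it takes over 32 s, if anything falls off the work surface, if the arm or the gripper's body presses on something with over 40 N, if the wrist force passes 120 N, or if a joint passes its speed limit or range.

## Working session

There is one attempt and no reset: what is moved stays moved. The work goes in short steps, Python scripts to look and compute and a shell command to move; the robot and the scene stay as the last step left them, time stands still between calls to the robot, and variables do not carry over. Pictures are saved under pics/ and viewed, at most 10 in all, crops included, and the job is handed in when it is done.

```bash
mkdir -p pics; cat > h.py <<'E'
import numpy as np, cv2
from cell import readout, optics, order
def take(n,f=None):
    i=optics.get_image(n)
    if f: cv2.imwrite(f,i["color"][:,:,::-1])
    return i
def K(i):
    h=i["color"].shape[0]; return h/2/np.tan(np.radians(i["fovy"])/2)
def ray_z(i,u,v,z):
    f=K(i); V=np.array(i["view"]); R=V[:3,:3]; c=-R.T@V[:3,3]
    d=R.T@np.array([(u-i["cx"])/f,-(v-i["cy"])/f,-1]); return c+d*(z-c[2])/d[2]
def proj(i,p):
    V=np.array(i["view"]); q=V[:3,:3]@np.array(p)+V[:3,3]; f=K(i)
    return np.array([i["cx"]-f*q[0]/q[2], i["cy"]+f*q[1]/q[2]])
E
python3 - <<'E'
from h import *
for n in("top","side"):
    i=take(n,f"pics/{n}0.png"); print(n,[k for k in i],i["fovy"],i["cx"],i["cy"],np.round(i["view"],3).tolist(),{k:i[k] for k in i if k not in("color","view")})
    for l in("rack_loaded","knob_loaded","hinge_loaded","vial1","vial3","vial4","vial2","foam_block1"):
        print(l,[(round(d["score"],2),np.round(d["rect"]).tolist()) for d in optics.boxes_of(n,l)])
print(readout.read_state())
E
```

```text
top ['color', 'fovy', 'cx', 'cy', 'view'] 56.037833087805886 319.76976253666373 201.34696118751063 [[0.018, -1.0, 0.005, -69.15], [0.994, 0.018, 0.11, -556.258], [-0.11, 0.003, 0.994, -891.36], [0.0, 0.0, 0.0, 1.0]] {'fovy': 56.037833087805886, 'cx': 319.76976253666373, 'cy': 201.34696118751063}
rack_loaded [(0.87, [391.0, 248.0, 88.0, 28.0]), (0.57, [302.0, 185.0, 82.0, 73.0])]
knob_loaded [(0.87, [306.0, 188.0, 40.0, 72.0]), (0.81, [404.0, 260.0, 75.0, 7.0])]
hinge_loaded [(0.75, [391.0, 245.0, 89.0, 25.0]), (0.74, [301.0, 188.0, 82.0, 67.0])]
vial1 [(0.61, [353.0, 192.0, 8.0, 9.0]), (0.61, [273.0, 232.0, 16.0, 8.0]), (0.59, [327.0, 195.0, 7.0, 6.0]), (0.42, [342.0, 195.0, 6.0, 8.0])]
vial3 [(0.61, [353.0, 192.0, 8.0, 9.0]), (0.61, [273.0, 232.0, 16.0, 8.0]), (0.59, [327.0, 195.0, 7.0, 6.0]), (0.42, [342.0, 195.0, 6.0, 8.0])]
vial4 [(0.61, [353.0, 192.0, 8.0, 9.0]), (0.61, [273.0, 232.0, 16.0, 8.0]), (0.59, [327.0, 195.0, 7.0, 6.0]), (0.42, [342.0, 195.0, 6.0, 8.0])]
vial2 [(0.61, [353.0, 192.0, 8.0, 9.0]), (0.61, [273.0, 232.0, 16.0, 8.0]), (0.59, [327.0, 195.0, 7.0, 6.0]), (0.42,
[... 1090 characters left out ...]
]
foam_block1 []
{'clock': 0.9, 'qpos': array([ 1.14318403,  0.62837844,  0.03849627,  1.51738933, -0.02697166,
        0.99628769, -0.02001466]), 'qd': array([-0.00097391,  0.00062631, -0.00078411, -0.00077675, -0.00057691,
       -0.00146912,  0.00020395]), 'tau': array([-9.27366455e-04, -5.63260102e+01,  1.22515418e+00, -1.93785882e+01,
        1.08194174e-02,  1.52744371e-03,  2.86512591e-05]), 'eef_pos': array([ 230.10979492, -607.9339407 ,  231.33076544]), 'tool_rot': array([ 3.14153766e+00, -1.69766855e-05,  3.61791283e-01]), 'force': array([0.53132459, 0.58886344, 0.25676919]), 'torque': array([ 0.03646585, -0.01016769, -0.04030015]), 'gripper_force': 0.0, 'width': 85.46025186052854}
```

View pics/top0.png

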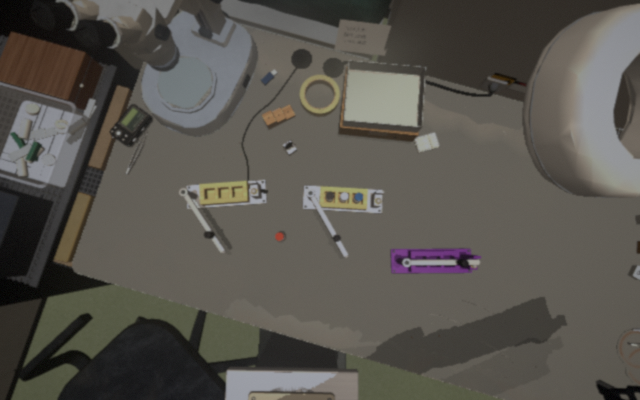

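View pics/side0.png

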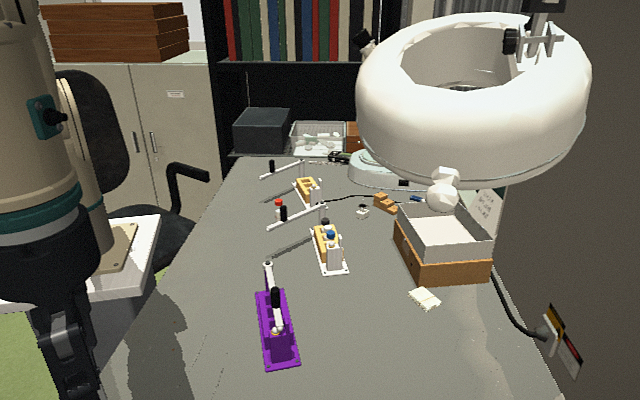

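The top view shows three candidates. The white rack at (343,198) holds black, white and blue caps, with its knob near (337,238). The white rack at (227,193) is empty, with its knob at (208,235). The purple look-alike is at (436,261). I choose the one at (343,198) and check it in a close crop.

```bash
python3 - <<'E'
from h import *
i=take("top")
cv2.imwrite("pics/c1.png",cv2.resize(i["color"][170:270,280:400,::-1],None,fx=6,fy=6,interpolation=cv2.INTER_CUBIC))
j=take("side")
cv2.imwrite("pics/c2.png",cv2.resize(j["color"][180:290,230:370,::-1],None,fx=5,fy=5,interpolation=cv2.INTER_CUBIC))
for n,u,v,z in(("hinge",313,195,81),("knobtop",337,238,121),("red",280,237,70),("eknob",208,235,121),("purple",436,261,80),("lamp",560,100,250)): print(n,ray_z(i,u,v,z).round(0))
E
```

```text
hinge [566. -43.  81.]
knobtop [467. -98. 121.]
red [468.  32.  70.]
eknob [469. 184. 121.]
purple [ 420. -327.   80.]
lamp [ 738. -519.  250.]
```

View pics/c1.png

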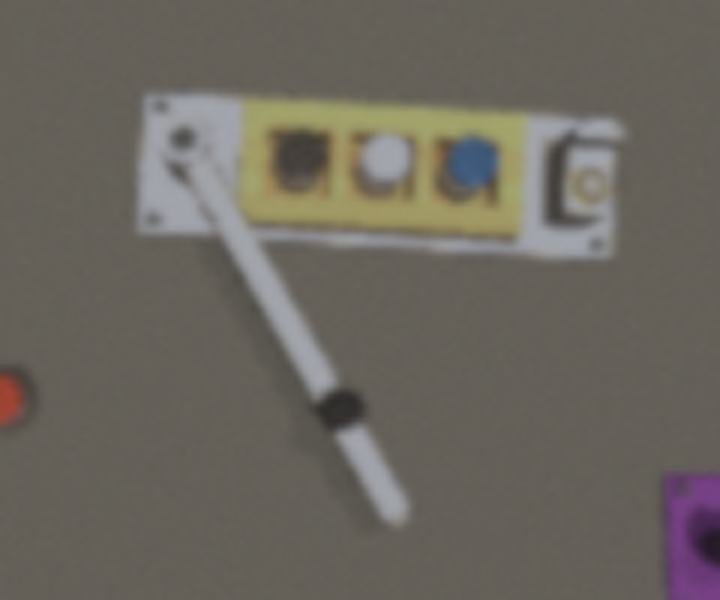

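View pics/c2.png

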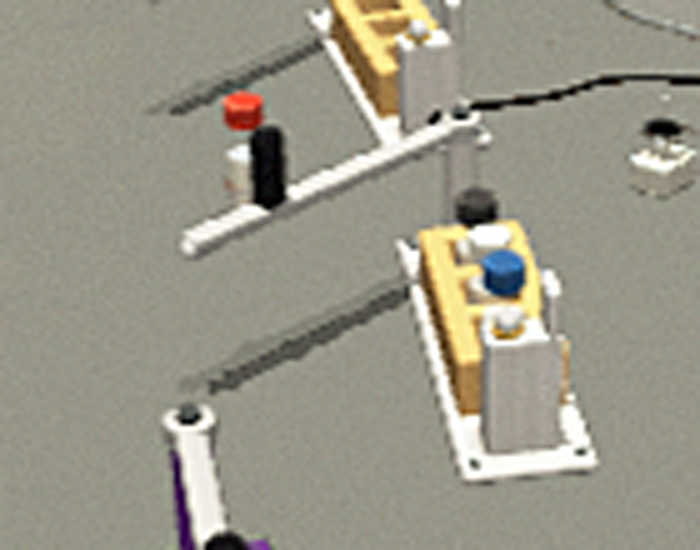

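The crop confirms it: black, white and blue caps in the pockets, hinge at about pixel (310.5,193), knob at (336.7,238), catch ball at (378.3,200.8), and a white plate. The red vial is to the left at (281,236).

```bash
python3 - <<'E'
from h import *
i=take("top"); j=take("side")
c=lambda x,y:(280+(x-2.5)/6,170+(y-2.5)/6)
s=lambda x,y:(230+(x-2)/5,180+(y-2)/5)
P={}
for n,x,y,z in(("hinge",183,138,88),("knob",340,404,121),("knobmid",340,408,103),("ball",588,185,68),("c1",145,93,6),("c2",138,234,6),("c3",613,260,6),("c4",617,118,6),("bartip",398,515,85)):
    P[n]=ray_z(i,*c(x,y),z); print(n,P[n].round(1))
cs=np.array([P[k] for k in("c1","c2","c3","c4")]); m=cs.mean(0); print("centre",m, "sides",[np.linalg.norm(cs[a]-cs[(a+1)%4]).round(1) for a in range(4)])
d=(cs[0]+cs[1]-cs[2]-cs[3]); d/=np.linalg.norm(d); print("ydir",d, np.arctan2(-d[0],d[1]), "hinge pred",m+80*d)
for n,x,y,z in(("knobtop",268,130,121),("hinge",460,112,88),("ball",508,318,68),("c-",470,477,6),("c-",593,464,6),("bartip",190,240,81)): print("side",n,ray_z(j,*s(x,y),z).round(1))
h=m+80*d
for a in (0.9,1,1.1,1.2):
    q=h+120*(-np.cos(a)*d+np.sin(a)*np.array([-d[1],d[0],0])); q[2]=103; print(a,q.round(1),proj(i,q).round(1),proj(j,q).round(1))
E
```

```text
hinge [571.  -36.2  88. ]
knob [469.7 -96.3 121. ]
knobmid [468.5 -97.2 103. ]
ball [ 558.  -195.1   68. ]
c1 [600.9 -17.8   6. ]
c2 [541.1 -16.2   6. ]
c3 [ 533.8 -215.4    6. ]
c4 [ 593.9 -217.1    6. ]
bartip [ 428.8 -120.5   85. ]
centre [ 567.42364936 -116.63397484    6.        ] sides [np.float64(59.8), np.float64(199.3), np.float64(60.1), np.float64(199.4)]
ydir [0.0357122  0.99936212 0.        ] -0.035719794854001445 hinge pred [570.28062532 -36.68500556   6.        ]
side knobtop [470.6 -92.8 121. ]
side hinge [572.7 -33.1  88. ]
side ball [ 560.8 -188.    68. ]
side c- [ 538.1 -214.7    6. ]
side c- [ 592.8 -217.2    6. ]
side bartip [ 430.6 -115.1   81. ]
0.9 [ 473.7 -107.9  103. ] [341.1 235.4] [285.7 215.5]
1 [467.1 -97.9 103. ] [336.6 238.3] [282.3 213.7]
1.1 [461.5 -87.3 103. ] [331.8 240.7] [279.3 211.8]
1.2 [457.  -76.1 103. ] [326.8 242.6] [276.8 209.7]
```

Both cameras agree: hinge (570.5,-36.5), knob (469,-96.5) and bar angle about 1.0. I'll use a loose cage around the knob with the fingers along its tangent, then follow the arc. First the transit at z=231.

```bash
python3 -m jog '{"claw":[0.45,0.45,0.45,0.45,0.45,0.45,0.45,0.45,0.45,0.45,0.45,0.45],"xyz":[[0.368,-0.358,0],[0.368,-0.358,0],[0.368,-0.358,0],[0.368,-0.358,0],[0.368,-0.358,0],[0.368,-0.358,0],[0.368,-0.358,0],[0.368,-0.358,0],[0.368,-0.358,0],[0.368,-0.358,0],[0.368,-0.358,0],[0,0,0]],"twist":[[0,0,0],[0,0,0],[0,0,0],[0,0,0],[0,0,0],[0,0,0],[0,0,0],[0,0,0],[0,0,0],[0,0,0],[0,0,0],[0,0,-0.055]]}'
```

```text
clock: 2.6
eef_pos: [471.5, -91.0, 231.6]
tool_rot: [-3.141, -0.003, 0.548]
force: [-1.3, -1.7, -0.4]
width: 38.6
gripper_force: 0.0
```

```bash
python3 -m jog '{"claw":[0.45,0.45],"xyz":[[0,0,0],[0,0,0]],"twist":[[0,0,0],[0,0,0]]}'; python3 - <<'E'
from h import *
i=take("wrist","pics/w1.png"); print([(d["score"],d["rect"]) for d in optics.boxes_of("wrist","knob_loaded")])
for z in(121,85): print(proj(i,[469,-96.5,z]))
s=readout.read_state();print(s["eef_pos"],s["tool_rot"],s["qpos"].round(2))
y=s["tool_rot"][2];d=np.array([469,-96.5])-s["eef_pos"][:2];print("tool dx dy",d@[np.cos(y),np.sin(y)],d@[np.sin(y),-np.cos(y)])
E
```

```text
clock: 2.85
eef_pos: [469.0, -97.3, 231.4]
tool_rot: [3.141, 0.0, 0.53]
force: [-0.7, -0.5, -0.3]
width: 38.6
gripper_force: 0.0
[(0.97, [307.4, 43.3, 26.0, 179.3]), (0.75, [405.1, 279.3, 18.8, 13.2])]
[318.74672476 193.79574879]
[318.80756516 183.73671346]
[469.03227533 -97.33597956 231.37511873] [3.14131714e+00 1.44570838e-04 5.30817265e-01] [ 0.19  0.39 -0.06  1.98  0.03  0.78 -0.93]
tool dx dy 0.39537084126257516 -0.737282456701494
```

View pics/w1.png

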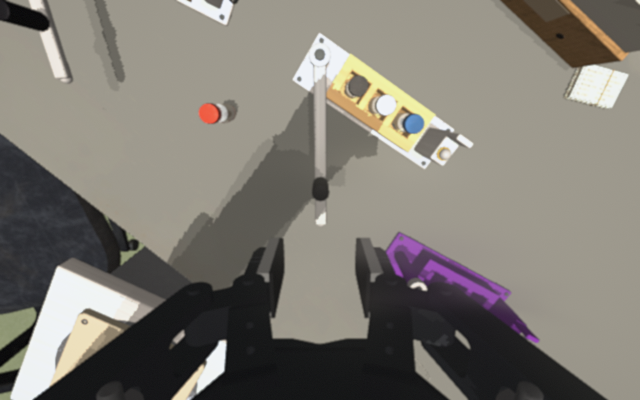

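The knob is centred under the fingers at (320,188). I descend to z≈97, above the 89 mm lug, with the knob top at 121.

```bash
python3 -m jog '{"claw":[0.45,0.45,0.45,0.45,0.45,0.45,0.45],"xyz":[[0,0,0.24],[0,0,0.24],[0,0,0.24],[0,0,0.24],[0,0,0.24],[0,0,0.145],[0,0,0]],"twist":[[0,0,0],[0,0,0],[0,0,0],[0,0,0],[0,0,0],[0,0,0],[0,0,0]]}'; sleep 0; python3 -m jog '{"claw":[0.45,0.45,0.45,0.45,0.45,0.45,0.45,0.45,0.45],"xyz":[[0.0073,0.132,0],[0.0073,0.132,0],[0.0073,0.132,0],[0.0073,0.132,0],[0.0073,0.132,0],[0.0073,0.132,0],[0.0073,0.132,0],[0.0073,0.132,0],[0,0,0]],"twist":[[0,0,-0.035],[0,0,-0.035],[0,0,-0.035],[0,0,-0.035],[0,0,-0.035],[0,0,-0.035],[0,0,-0.035],[0,0,-0.035],[0,0,0]]}'
python3 - <<'E'
from h import *
i=take("wrist","pics/w2.png"); h=np.array([570.4,-36.6]); s=readout.read_state(); p=s["eef_pos"][:2]-h
print("r,a",np.hypot(*p),np.arctan2(-p[0],-p[1])+0.036)
E
```

```text
clock: 3.82
eef_pos: [468.7, -96.6, 96.2]
tool_rot: [-3.141, 0.001, 0.533]
force: [-0.0, 0.7, 0.5]
width: 39.0
gripper_force: 0.0
clock: 4.95
eef_pos: [555.3, -154.5, 97.8]
tool_rot: [3.139, 0.0, 1.412]
force: [-0.7, -0.5, 0.2]
width: 38.4
gripper_force: 0.0
r,a 118.74787795455057 0.17239082760155217
```

View pics/w2.png

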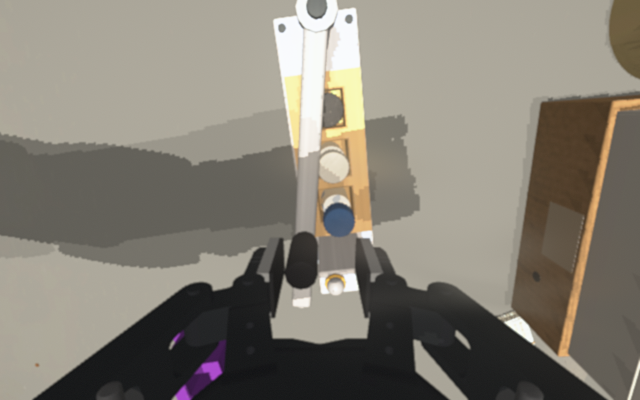

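The bar lies against the trailing finger and is about to reach the ball: knob at (302,260), ball at (337,285), all caps upright. I push on slowly.

```bash
python3 -m jog '{"claw":[0.45,0.45,0.45,0.45],"xyz":[[0.002,0.06,0],[0.002,0.06,0],[0,0.05,0],[0,0,0]],"twist":[[0,0,-0.016],[0,0,-0.016],[0,0,0],[0,0,0]]}'
python3 - <<'E'
from h import *
i=take("wrist","pics/w3.png"); h=np.array([570.4,-36.6]); s=readout.read_state(); p=s["eef_pos"][:2]-h
print("r,a",np.hypot(*p),np.arctan2(-p[0],-p[1])-0.036,s["force"])
E
```

```text
clock: 5.5
eef_pos: [569.2, -155.4, 96.8]
tool_rot: [-3.138, 0.001, 1.513]
force: [-3.9, -0.4, 3.1]
width: 38.7
gripper_force: 2.3
r,a 118.82773917492365 -0.02592325490343416 [-5.3290877   0.20768843  3.98159277]
```

View pics/w3.png

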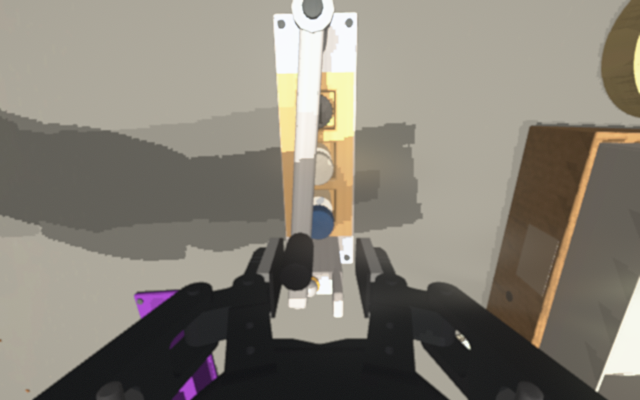

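The push force is about 5 N and the bar is now on the ball, at roughly 0.08 rad. I continue in small steps.

```bash
python3 -m jog '{"claw":[0.45,0.45,0.45,0.45],"xyz":[[0,0.04,0],[0,0.03,0],[0,0.03,0],[0,0,0]],"twist":[[0,0,0],[0,0,0],[0,0,0],[0,0,0]]}'
python3 - <<'E'
from h import *
i=take("wrist","pics/w4.png"); h=np.array([570.4,-36.6]); s=readout.read_state(); p=s["eef_pos"][:2]-h
print("r,a",np.hypot(*p),np.arctan2(-p[0],-p[1])-0.036,s["force"])
E
```

```text
clock: 6.05
eef_pos: [579.7, -156.1, 96.6]
tool_rot: [-3.139, 0.001, 1.514]
force: [-4.4, -1.0, 3.0]
width: 38.4
gripper_force: 2.6
r,a 119.81731914257665 -0.11373080507555303 [-5.33412434 -1.0764445   3.48821789]
```

View pics/w4.png

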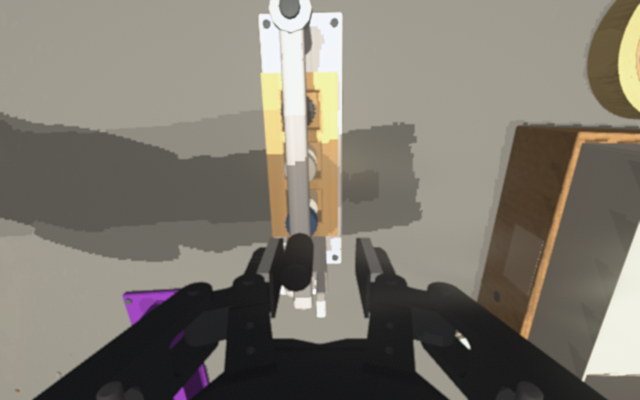

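The bar is nearly at the lug, with a small gap left at (312,295). I push on until the knob jumps away or the stop is felt.

```bash
python3 -m jog '{"claw":[0.45,0.45,0.45],"xyz":[[0,0.025,0],[0,0.02,0],[0,0,0]],"twist":[[0,0,0],[0,0,0],[0,0,0]]}'
python3 - <<'E'
from h import *
i=take("wrist","pics/w5.png"); print(readout.read_state()["force"])
E
```

```text
clock: 6.48
eef_pos: [579.9, -156.2, 96.2]
tool_rot: [-3.13, 0.001, 1.514]
force: [-12.9, 1.2, 9.4]
width: 38.4
gripper_force: 6.5
[-13.29678168   0.03790008   9.30023833]
```

View pics/w5.png

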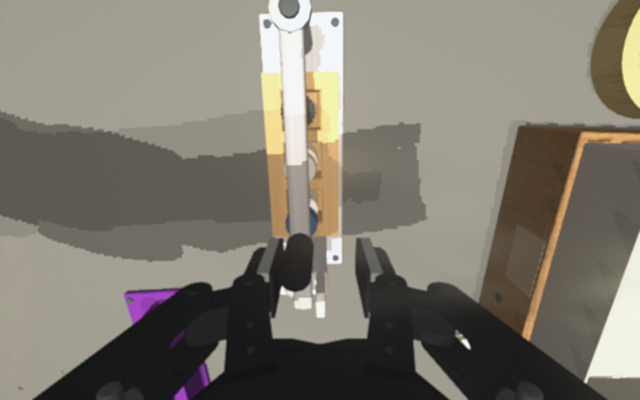

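The force rises to 13 N with no motion, so the bar is against a stop. I back off to free the knob, lift, and measure with the fixed cameras.

```bash
python3 -m jog '{"claw":[0.45,0.45,0.45,0.45,0.45,0.45,0.45,0.45],"xyz":[[0,-0.08,0],[0,-0.08,0],[0,0,-0.3],[0,0,-0.4],[0,0,-0.4],[0,0,0],[-0.4,0,0],[0,0,0]],"twist":[[0,0,0],[0,0,0],[0,0,0],[0,0,0],[0,0,0],[0,0,0],[0,0,0],[0,0,0]]}'
python3 - <<'E'
from h import *
i=take("wrist"); j=take("side"); h=np.array([570.4,-36.6])
for a in(0,.03,.05,.08):
    t=a+.036; k=h-120*np.array([np.sin(t),np.cos(t)]); e=h-165*np.array([np.sin(t),np.cos(t)])
    print(a,k.round(1),"wrist knobtop",proj(i,[*k,121]).round(1),"tip",proj(i,[*e,85]).round(1),"side knobtop",proj(j,[*k,121]).round(1))
print("hinge",proj(i,[*h,88]))
W=cv2.resize(i["color"][:,200:440,::-1],None,fx=1.5,fy=1.5); S=cv2.resize(j["color"][180:290,270:390,::-1],(400,367),interpolation=2)
o=np.zeros((600,760,3),np.uint8);o[:,:360]=W;o[:367,360:]=S;cv2.imwrite("pics/w6.png",o)
E
```

```text
clock: 7.52
eef_pos: [566.4, -199.4, 205.8]
tool_rot: [-3.141, 0.002, 1.509]
force: [-0.1, 0.5, 0.0]
width: 38.8
gripper_force: 0.0
0 [ 566.1 -156.5] wrist knobtop [314.6 150.9] tip [316.7 192.7] side knobtop [330.4 214.7]
0.03 [ 562.5 -156.3] wrist knobtop [310.1 151. ] tip [311.5 192.8] side knobtop [328.8 214.8]
0.05 [ 560.1 -156.2] wrist knobtop [307.  150.9] tip [308.  192.7] side knobtop [327.7 214.9]
0.08 [ 556.5 -155.8] wrist knobtop [302.4 150.8] tip [302.8 192.5] side knobtop [326.1 215. ]
hinge [310.64982504 -11.46008878]
```

View pics/w6.png

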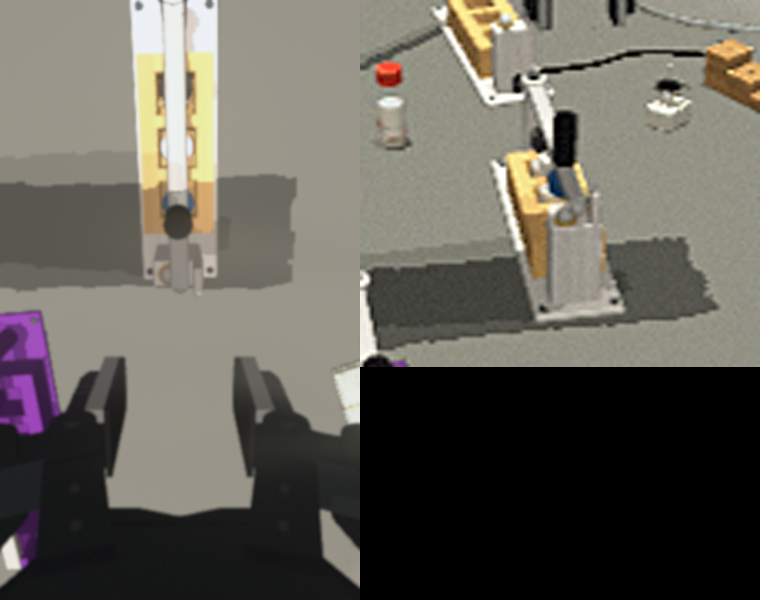

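The bar is home. The knob sits at wrist (318,143) and side (331.5,214.5), both on the closed side of the a=0 prediction. The bar lies against the lug with the ball behind it, the red vial stands, and the gripper is clear.

```bash
python3 -c "
from cell import order; print(order.finish_job())"
```

```text
the job is handed in; nothing more can be done
None
```

I swung the loaded rack's keeper bar home against its stop, released it and handed the job in at about 7.5 s; no verdict came back, but my last pictures put the bar at closed, the red-capped vial standing and the gripper clear.

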